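# Enter the code on a push-button key safe

## Task

Enter the code on the key safe lying on the locksmith's bench: gently press the large round button, then the long bar, then the small round button, each well in so that it stays down. Leave the cross-shaped button out, and do not pick up or move the padlock, lock core, screwdriver and phone around it; nothing needs to be grasped.

Things in the scene. Friction and masses are not known exactly. Their poses are not given: they have to be found in the camera images.
- key_safe: Grey steel key safe, a flat box 230 mm (its x) by 190 mm (y) by 50 mm high, screwed down on its back, button face up. Origin: centre of its underside; z up. Four brass push buttons of different shapes stand on its face in a 2 by 2 square, centres 80 mm apart along its x and y, each over a flat black ring; which place holds which button varies. A flat lock and pull lie beyond them (+x).
- large_round_top (a point): Centre of the flat top of the large round button, moving down with its travel (not with the cap's last springy give). When out it stands 24 mm above the key safe's face (74 mm above the bench). Axes as the key safe's. A plain brass disc, 46 mm across.
- large_round (a joint): Push travel (m) of the large round button. Travel 10 mm straight down into the face: 0 = fully out, 0.010 = fully in. It begins to move at about 3.5 N, takes about 6 N to go fully in, and stays where it is left when let go; once fully in, its cap gives 6 mm more on a spring (7 to 16 N) and comes back.
- small_round_top (a point): Centre of the flat top of the small round button, moving down with its travel (not with the cap's last springy give). When out it stands 24 mm above the key safe's face (74 mm above the bench). Axes as the key safe's. A plain brass disc, 22 mm across.
- small_round (a joint): Push travel (m) of the small round button. Travel 10 mm straight down into the face: 0 = fully out, 0.010 = fully in. It begins to move at about 3.5 N, takes about 6 N to go fully in, and stays where it is left when let go; once fully in, its cap gives 6 mm more on a spring (7 to 16 N) and comes back.
- long_bar_top (a point): Centre of the flat top of the long bar button, moving down with its travel (not with the cap's last springy give). When out it stands 24 mm above the key safe's face (74 mm above the bench). Axes as the key safe's. A brass bar 60 mm long (along its y) and 18 mm wide (x).
- long_bar (a joint): Push travel (m) of the long bar button. Travel 10 mm straight down into the face: 0 = fully out, 0.010 = fully in. It begins to move at about 3.5 N, takes about 6 N to go fully in, and stays where it is left when let go; once fully in, its cap gives 6 mm more on a spring (7 to 16 N) and comes back.
- cross_top (a point): Centre of the flat top of the cross-shaped button, moving down with its travel (not with the cap's last springy give). When out it stands 24 mm above the key safe's face (74 mm above the bench). Axes as the key safe's. A brass plus sign, 46 by 46 mm, arms 13 mm wide; not part of the code.
- cross (a joint): Push travel (m) of the cross-shaped button. Travel 10 mm straight down into the face: 0 = fully out, 0.010 = fully in. It begins to move at about 3.5 N, takes about 6 N to go fully in, and stays where it is left when let go; once fully in, its cap gives 6 mm more on a spring (7 to 16 N) and comes back.
- padlock: Loose brass padlock with a steel shackle, standing on the bench: 22 by 50 mm (y), 82 mm high. Origin: centre of its underside.
- lock_core: Loose brass lock core, a cylinder 32 mm across and 51 mm high, standing on the bench. Origin: centre of its underside.
- screwdriver: Loose screwdriver, lying on the bench beyond the key safe along its own x. Origin: under its middle.
- phone: Loose black and blue phone 150 by 72 by 8 mm, lying on the bench. Origin: centre of its underside.

How it is judged:
By the outcome, as a careful person would: the job done as asked, in the order asked, and still so for the second after the job is handed in, with the robot touching nothing.
It also fails if it takes over 42 s, if anything falls off the work surface, if the arm or the gripper's body presses on something with over 40 N, if the wrist force passes 120 N, or if a joint passes its speed limit or range.

## Robot

A 7-joint arm with a two-finger parallel gripper is mounted at the origin on the work surface. World frame = base frame: x ahead of the robot, y to its left, z up, the work surface at z = 0. Lengths are in m, angles in rad, forces in N, time in s.
With the tool pointing down it reaches from about 0.4 to 0.85 m from the base axis. Payload 10.4 kg.
Tool frame: the origin (TCP) lies at the very end of the fingers, on their centre line; the grasp point (between the pads) lies 19 mm behind it; z points along the fingers, y is the line along which they close (so a half turn about z gives the same grasp; the last joint's range is limited). The gripper opens to 87 mm and grips with 3 to 60 N. Pads are 19 mm wide; open, the fingers measure 117 mm over their backs; the gripper's body (75 mm by 190 mm) begins 51 mm behind the grasp point.
Start: joints at [-1.195, 0.332, -0.065, 1.46, 0.022, 1.35, -0.088], TCP at [0.243, 0.576, 0.197] pointing down, gripper open.
Joint ranges: [-2.6, 2.6], [-0.5, 2.12], [-1.47, 1.34], [0.16, 2.42], [-1.27, 4.41], [0.06, 2.06], [-2.6, 2.6]. Speed limits (rad/s): [2.22, 2.22, 2.79, 2.79, 3.14, 3.14, 3.14].

## Interface

Orientations are given as a unit quaternion [x, y, z, w].
In Python, from bench import r gives the robot as it stands.
- The arm moves only by the shell command python3 -m crank 'ROWS' [FORCE]. ROWS is JSON, a list that holds one entry, the list of rows, each a list of 5 numbers: the shift along the tool's x, y, z in mm, then the turn about the tool's z in degrees, then the opening, from -1 (shut) to 1 (fully open). A call has 1 to 20 rows; each row is the pose to reach, as a shift and turn from the pose commanded when the call began, along the tool's axes at that moment; what a row does not reach only later rows make up. A row lasts 1/10 s, in which the tool goes at most 50 mm and 8.59 degrees, less where a joint would pass 70% of its speed; a pose out of reach is approached as far as the arm can. A call with a gripper value outside its range is refused whole. The fingers move at their own pace and stop on an object; FORCE is the grip in N (left out, the last holds). Time passes only in rows, so rows that repeat a pose let the fingers close. It gives the time, the measured TCP pose, the force, the opening and the grip force at its end, in the units of the state.
- r.read_state(): the state, without advancing time (a new reading comes with each control period).
- r.camera(name): name is "side" or "top"; returns a dict with "image" (384x512x3 uint8, red, green, blue), "vfov" (degrees; the focal length in pixels is half the picture's height over the tangent of half this angle, whatever the lens; pixels are square), "cx", "cy" (the principal point, pixels), "k1" (the pictures are not rectified: a ray, as slopes to the right and down, at radius r is drawn at 1 + k1 r^2 times it, then the intrinsics apply), "eye" and "attitude" of the camera in the world. Camera axes: x right, y down, z forward; pixel columns grow to the right and rows downward; lengths in m; the calibration is good to about 2 mm. A picture is of the moment at which its call begins. There is no depth.
- r.close_job(): hands the job in; it is judged then, once.
The state is a dict: "time": time; "joint_positions": joint angles; "joint_vel": joint speeds; "joint_torque": joint torques, N m; "ee_pos": TCP position; "eef_rot": TCP orientation; "ft_force": force on the tool from outside, world axes, zero at the start; "torque": the same for the moment, N m; "width": finger opening in m; "grip_force": force on a finger pad.
Only numpy, scipy, OpenCV 4.12 (cv2) and the standard library are available. Lean on these libraries where they do the work, as an engineer would, in place of code of your own. Each camera call takes 0.05 s, during which the arm holds its last target. There are 200 camera calls.

## Working session

There is one attempt and no reset: what is moved stays moved. The work goes in short steps, Python scripts to look and compute and a shell command to move; the robot and the scene stay as the last step left them, time stands still between calls to the robot, and variables do not carry over. Pictures are saved under pics/ and viewed, at most 10 in all, crops included, and the job is handed in when it is done.

```bash
mkdir -p pics; ls; python3 - <<'E'
from bench import r
import cv2
s=r.read_state(); print({k:s[k] for k in('time','ee_pos','eef_rot','width','ft_force')})
for n in('top','side'):
    c=r.camera(n); cv2.imwrite(f'pics/{n}0.png',cv2.cvtColor(c['image'],cv2.COLOR_RGB2BGR)); print(n,{k:v for k,v in c.items() if k!='image'})
E
```

```text
pics
{'time': 0.0, 'ee_pos': array([0.24255148, 0.57555345, 0.19623755]), 'eef_rot': array([ 1.98075421e-01,  9.80186517e-01, -7.13566954e-04, -9.75429198e-05]), 'width': 0.08739118912102059, 'ft_force': array([ 0.14468935, -0.55418259,  0.75283227])}
top {'vfov': 52.46865585077755, 'cx': 245.28405004778102, 'cy': 193.41061275555603, 'k1': 0.04279073080933224, 'eye': array([0.54267091, 0.01977036, 1.10402315]), 'attitude': array([ 0.71473964, -0.69920124,  0.00670575, -0.01482908])}
side {'vfov': 43.43440460946741, 'cx': 257.6913162815319, 'cy': 190.32893595144034, 'k1': -0.06048245999582518, 'eye': array([ 0.14408966, -0.75159805,  0.74942938]), 'attitude': array([ 0.86392686, -0.23160967,  0.12814123, -0.42844738])}
```

View pics/top0.png

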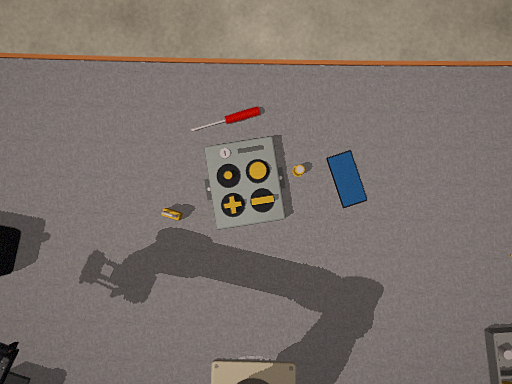

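View pics/side0.png

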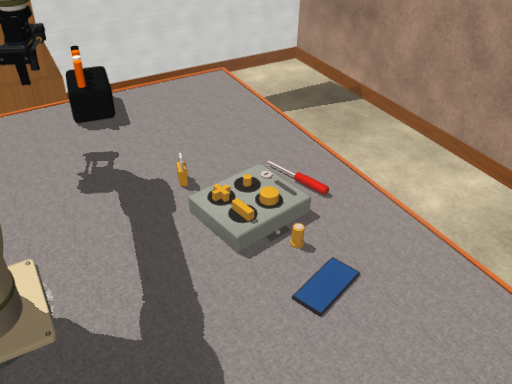

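The top view shows the safe with the small round at (228,175), large round (258,170), cross (233,205) and bar (262,201). The side view agrees. Next I locate these exactly.

```bash
cat > h.py <<'E'
import numpy as np, cv2
from scipy.spatial.transform import Rotation as R
def cal(c):
    f=192/np.tan(np.radians(c['vfov'])/2)
    return np.array([[f,0,c['cx']],[0,f,c['cy']],[0,0,1]]),np.array([c['k1'],0,0,0.])
def ray(c,uv,z):
    K,D=cal(c); p=cv2.undistortPoints(np.array([[uv]],float),K,D).ravel()
    d=R.from_quat(c['attitude']).apply([*p,1]); e=c['eye']; return e+d*(z-e[2])/d[2]
def proj(c,P):
    K,D=cal(c); q=R.from_quat(c['attitude']).inv().apply(np.atleast_2d(P)-c['eye'])
    return cv2.projectPoints(q,np.zeros(3),np.zeros(3),K,D)[0].reshape(-1,2)
def brass(c):
    h=cv2.cvtColor(c['image'],cv2.COLOR_RGB2HSV); m=cv2.inRange(h,(12,140,120),(32,255,255))
    n,_,st,ce=cv2.connectedComponentsWithStats(m); return [(ce[i],st[i]) for i in range(1,n) if st[i,4]>20]
def rows(target):
    from bench import r
    s=r.read_state(); return R.from_quat(s['eef_rot']).inv().apply(np.array(target)-s['ee_pos'])*1000
E
python3 - <<'E'
from h import *; from bench import r
for n in('top','side'):
    c=r.camera(n)
    for ce,st in brass(c): print(n,ce.round(1),st,ray(c,ce,.072).round(4))
s=r.read_state(); print(R.from_quat(s['eef_rot']).as_matrix().round(3))
E
```

```text
top [254.9  60.2] [   0   53  512   13 1844] [0.9296 0.0142 0.072 ]
top [257.3 170.1] [249 162  18  17 235] [0.6365 0.0015 0.072 ]
top [297.2 170.7] [292 165  13  12  68] [ 0.6371 -0.1041  0.072 ]
top [227.5 174.7] [224 171   8   8  55] [0.6228 0.0802 0.072 ]
top [232.3 204.4] [224 196  18  18 144] [0.5441 0.0658 0.072 ]
top [262.1 199.8] [251 196  23   9 145] [ 0.5579 -0.0128  0.072 ]
top [171.2 213.8] [161 208  19  12  81] [0.5158 0.2269 0.072 ]
side [31.4 19.4] [29 15  6  8 33] [0.3814 1.6035 0.072 ]
side [ 1.  36.3] [ 0 25  4 19 46] [0.2321 1.4345 0.072 ]
side [39.9 64. ] [ 27  44  26  34 295] [0.3179 1.0475 0.072 ]
side [317.8  64.9] [295  47  55  41 457] [1.1979 0.5656 0.072 ]
side [74.4 52.2] [71 50  8  6 37] [0.4547 1.1024 0.072 ]
side [78.7 73.5] [ 73  60  12  28 183] [0.42   0.8938 0.072 ]
side [13.3 91.9] [   0   65   37   51 1147] [0.199  0.8507 0.072 ]
side [432.8 132.2] [ 339   73  173  115 1728] [1.1998 0.0129 0.072 ]
side [52.6 90.6] [ 38  77  30  28 467] [0.3122 0.7979 0.072 ]
side [35.6 94.1] [32 83 10 23 45] [0.2592 0.7984 0.072 ]
side [182.  174.4] [177 161  11  25 181] [0.4895 0.162  0.072 ]
side [246.7 179.7] [243 174   9  12  90] [0.6167 0.0669 0.072 ]
side [220.6 192.3] [212 184  18  18 251] [0.5387 0.0522 0.072 ]
side [268.7 195.3] [260 186  19  19 305] [ 0.6307 -0.0116  0.072 ]
side [242.5 209. ] [232 198  22  23 292] [ 0.5533 -0.026   0.072 ]
side [296.9 237.1] [290 223  14  25 242] [ 0.607  -0.1618  0.072 ]
[[-0.922  0.388 -0.   ]
 [ 0.388  0.922 -0.001]
 [-0.    -0.001 -1.   ]]
```

```bash
python3 -m crank '[[[-586,-376,50,0,-1],[-586,-376,50,0,-1],[-586,-376,50,0,-1],[-586,-376,50,0,-1],[-586,-376,50,0,-1],[-586,-376,50,0,-1],[-586,-376,50,0,-1],[-586,-376,50,0,-1],[-586,-376,50,0,-1],[-586,-376,50,0,-1],[-586,-376,50,0,-1],[-586,-376,50,0,-1],[-586,-376,50,0,-1],[-586,-376,50,0,-1],[-586,-376,50,0,-1],[-586,-376,50,0,-1],[-586,-376,50,0,-1],[-586,-376,50,0,-1],[-586,-376,50,0,-1],[-586,-376,50,0,-1]]]' 10
python3 - <<'E'
from h import *
for t in((.6365,.0015,.074),(.558,-.0128,.074),(.6228,.0802,.074)): print(rows(t).round(1))
E
```

```text
time: 2.2
ee_pos: [0.6366, 0.0028, 0.1473]
eef_rot: [0.197, 0.98, 0.0, 0.0]
ft_force: [-0.5, 0.1, -0.2]
width: 0.0006
grip_force: 0.0
[-0.4 -1.3 73.3]
[ 66.4 -44.9  73.3]
[42.7 66.  73.3]
```

```bash
python3 -m crank '[[[0,-1,30,0,-1],[0,-1,55,0,-1],[0,-1,63,0,-1],[0,-1,63,0,-1],[0,-1,63,0,-1]]]'
python3 - <<'E'
from h import *; from bench import r
o=[]
for n,(u,v) in(('top',(257,170)),('side',(268,190))):
    c=r.camera(n); s=r.read_state()
    print(n,proj(c,s['ee_pos']).round(1))
    o.append(cv2.resize(cv2.cvtColor(c['image'],cv2.COLOR_RGB2BGR)[v-50:v+50,u-50:u+50],(400,400),interpolation=cv2.INTER_CUBIC))
cv2.imwrite('pics/a1.png',np.hstack(o))
E
```

```text
time: 2.7
ee_pos: [0.637, 0.0011, 0.0853]
eef_rot: [0.198, 0.98, 0.0, 0.001]
ft_force: [0.8, 0.1, 0.2]
width: 0.0009
grip_force: 0.0
top [[257.6 169.4]]
side [[268.4 186.9]]
```

View pics/a1.png

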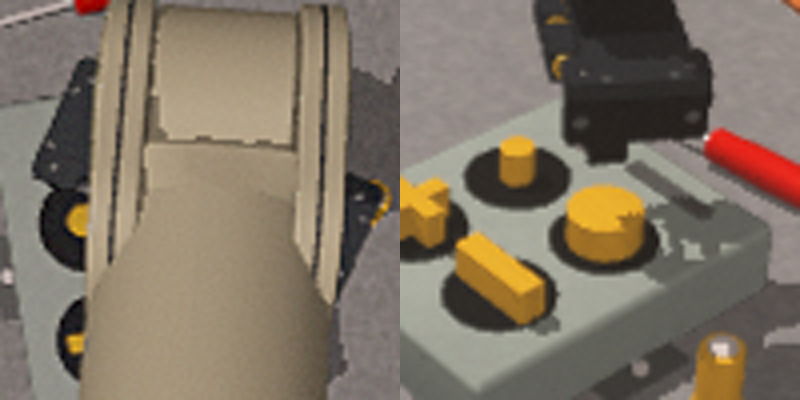

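The side view shows the fingertip over the large round button at about (269,180). That is a little higher than the reported TCP projects to (row 187), so I will descend in small steps and watch the force.

```bash
python3 -m crank '[[[0,0,4,0,-1],[0,0,8,0,-1],[0,0,8,0,-1]]]'; python3 -m crank '[[[0,0,2,0,-1],[0,0,4,0,-1],[0,0,6,0,-1],[0,0,6,0,-1]]]'
python3 - <<'E'
from h import *; from bench import r
c=r.camera('side'); u,v=262,190
cv2.imwrite('pics/a2.png',cv2.resize(cv2.cvtColor(c['image'],cv2.COLOR_RGB2BGR)[v-50:v+50,u-50:u+50],(500,500),interpolation=cv2.INTER_CUBIC))
E
```

```text
time: 3.1
ee_pos: [0.6359, 0.0011, 0.0754]
eef_rot: [0.198, 0.98, -0.0, -0.0]
ft_force: [0.2, 0.8, -0.1]
width: 0.0003
grip_force: 0.0
time: 3.5
ee_pos: [0.6361, 0.001, 0.0696]
eef_rot: [0.198, 0.98, -0.0, -0.0]
ft_force: [-0.2, -0.3, -0.4]
width: 0.0003
grip_force: 0.0
```

View pics/a2.png

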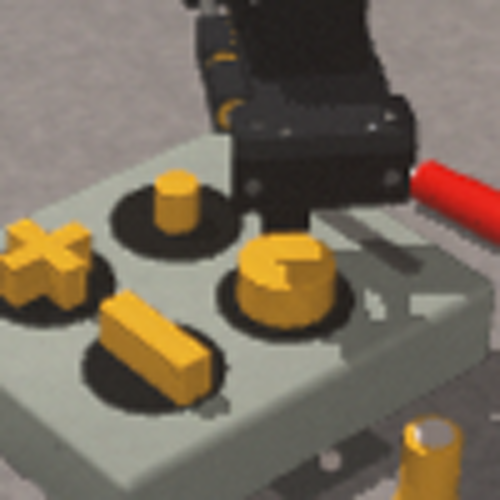

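The finger bottom is at crop (285,235), just over the back of the large button's top, with no contact yet. I continue down in small steps.

```bash
for i in 1; do python3 -m crank '[[[0,0,2,0,-1],[0,0,4,0,-1],[0,0,4,0,-1]]]'; python3 -m crank '[[[0,0,2,0,-1],[0,0,4,0,-1],[0,0,4,0,-1]]]'; done | grep -E 'ee_pos|ft'
python3 - <<'E'
from h import *; from bench import r
c=r.camera('side'); u,v=262,190
for ce,st in brass(c):
    if 200<ce[0]<300 and 150<ce[1]<250: print(ce.round(1),st)
cv2.imwrite('pics/a3.png',cv2.resize(cv2.cvtColor(c['image'],cv2.COLOR_RGB2BGR)[v-50:v+50,u-50:u+50],(500,500),interpolation=cv2.INTER_CUBIC))
E
```

```text
ee_pos: [0.6361, 0.0011, 0.0657]
ft_force: [0.3, -0.3, 0.2]
ee_pos: [0.6361, 0.0011, 0.0617]
ft_force: [-0.3, 0.6, -0.2]
[246.7 179.6] [243 174   9  12  91]
[220.6 192.4] [212 184  18  18 253]
[268.8 196. ] [260 188  19  17 280]
[242.5 209. ] [232 198  22  23 292]
[297.1 237.4] [290 225  14  23 233]
```

View pics/a3.png

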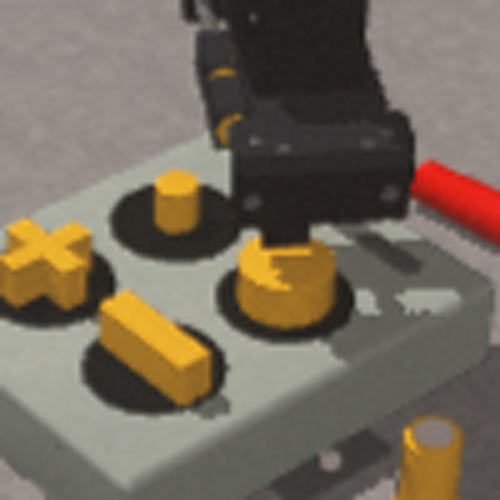

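The finger is over the large button's centre line with tip at crop (287,247). Its shadow is about 15 px away, so it is still slightly above. The button has not moved, so I keep descending.

```bash
(python3 -m crank '[[[0,0,2,0,-1],[0,0,4,0,-1],[0,0,4,0,-1]]]'; python3 -m crank '[[[0,0,1,0,-1],[0,0,2,0,-1],[0,0,2,0,-1]]]';python3 -m crank '[[[0,0,1,0,-1],[0,0,2,0,-1],[0,0,2,0,-1]]]';python3 -m crank '[[[0,0,1,0,-1],[0,0,2,0,-1],[0,0,2,0,-1]]]') | grep -E 'ee_pos|ft'
```

```text
ee_pos: [0.6361, 0.001, 0.0576]
ft_force: [-0.2, -0.5, 0.5]
ee_pos: [0.6362, 0.0011, 0.0559]
ft_force: [0.2, 0.9, -0.2]
ee_pos: [0.6362, 0.001, 0.0539]
ft_force: [0.4, 0.1, -0.6]
ee_pos: [0.6362, 0.001, 0.0518]
ft_force: [0.4, 0.2, 0.3]
```

```bash
(python3 -m crank '[[[0,0,1,0,-1],[0,0,2,0,-1],[0,0,2,0,-1]]]';python3 -m crank '[[[0,0,1,0,-1],[0,0,2,0,-1],[0,0,2,0,-1]]]') | grep -E 'ee_pos|ft'
python3 - <<'E'
from h import *; from bench import r
c=r.camera('side'); u,v=262,190
for ce,st in brass(c):
    if 200<ce[0]<300 and 150<ce[1]<250: print(ce.round(1),st)
cv2.imwrite('pics/a4.png',cv2.resize(cv2.cvtColor(c['image'],cv2.COLOR_RGB2BGR)[v-50:v+50,u-50:u+50],(600,600),interpolation=cv2.INTER_CUBIC))
E
```

```text
ee_pos: [0.6362, 0.001, 0.0499]
ft_force: [-0.1, -0.3, -0.4]
ee_pos: [0.6364, 0.001, 0.0481]
ft_force: [-0.7, 0.1, 2.2]
[246.7 179.6] [243 174   9  12  91]
[220.6 192.4] [212 184  18  18 252]
[268.8 197.8] [259 190  20  15 208]
[242.5 209. ] [232 198  22  23 292]
[297.  237.3] [290 225  14  23 237]
```

View pics/a4.png

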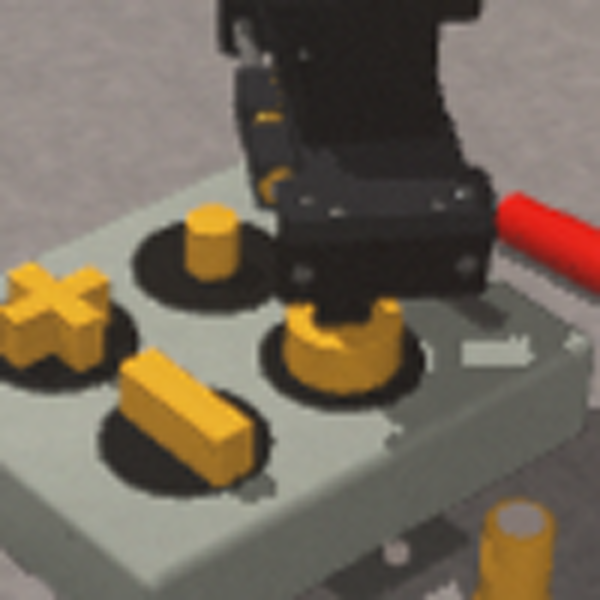

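Contact is made at a reported z of about 0.0485 (force 2.2 N), with the tip centred on the large button. The reading is therefore about 25 mm low. Now I press in.

```bash
(python3 -m crank '[[[0,0,2,0,-1],[0,0,4,0,-1],[0,0,4,0,-1]]]'; python3 -m crank '[[[0,0,2,0,-1],[0,0,4,0,-1],[0,0,4,0,-1]]]';python3 -m crank '[[[0,0,1,0,-1],[0,0,2,0,-1],[0,0,2,0,-1]]]') | grep -E 'ee_pos|ft'
```

```text
ee_pos: [0.6364, 0.0011, 0.0438]
ft_force: [1.3, -0.5, 2.0]
ee_pos: [0.6364, 0.001, 0.0398]
ft_force: [0.3, 0.7, 1.8]
ee_pos: [0.6365, 0.0011, 0.0384]
ft_force: [-2.5, 0.4, 8.4]
```

```bash
python3 - <<'E'
from h import *; from bench import r
c=r.camera('side'); u,v=262,190
s=r.read_state(); print(s['width'],s['grip_force'],s['torque'].round(2),s['ft_force'].round(2),s['time'])
for ce,st in brass(c):
    if 200<ce[0]<300 and 150<ce[1]<250: print(ce.round(1),st)
cv2.imwrite('pics/a5.png',cv2.resize(cv2.cvtColor(c['image'],cv2.COLOR_RGB2BGR)[v-50:v+50,u-50:u+50],(600,600),interpolation=cv2.INTER_CUBIC))
E
```

```text
0.0002284552561319877 3.809231946361251 [0.01 0.51 0.04] [-1.77  0.18  7.52] 7.0
[246.7 179.6] [243 174   9  12  91]
[220.6 192.4] [212 184  18  18 253]
[268.6 199.6] [260 194  18  11 142]
[242.5 209. ] [232 198  22  23 292]
[297.1 237.4] [290 225  14  23 235]
```

View pics/a5.png

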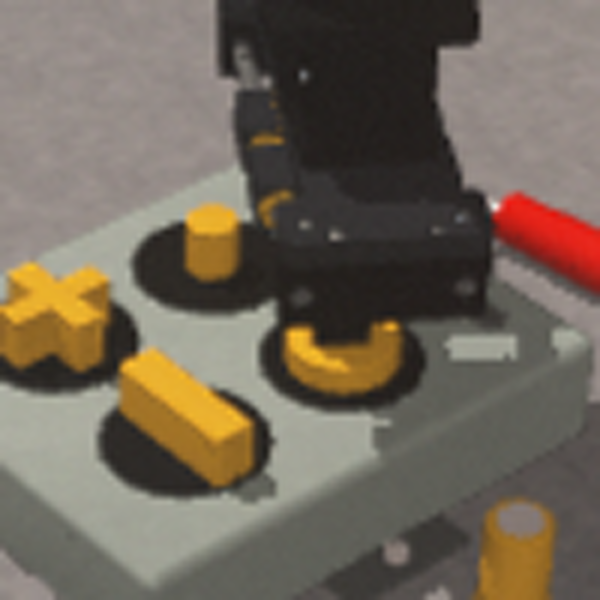

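The large button is visibly down (top edge row 188→194), and the force rise marks the end stop. I press 2 mm more, then lift and move over the bar.

```bash
(python3 -m crank '[[[0,0,1,0,-1],[0,0,2,0,-1],[0,0,2,0,-1],[0,0,2,0,-1]]]';python3 -m crank '[[[0,0,-10,0,-1],[0,0,-40,0,-1],[0,0,-40,0,-1],[0,0,-40,0,-1]]]') | grep -E 'ee_pos|ft'
python3 - <<'E'
from h import *
for t in((.558,-.0128,.055),(.6228,.0802,.055)): print(rows(t).round(1))
E
```

```text
ee_pos: [0.6365, 0.001, 0.0368]
ft_force: [-3.0, 1.4, 10.0]
ee_pos: [0.6366, 0.0011, 0.0764]
ft_force: [-1.0, 0.2, -1.4]
[ 67.  -43.3  21.3]
[43.4 67.6 21.4]
```

```bash
python3 -m crank '[[[34,-22,0,0,-1],[67,-43,0,0,-1],[67,-43,0,0,-1],[67,-43,0,0,-1],[67,-43,12,0,-1],[67,-43,24,0,-1],[67,-43,24,0,-1],[67,-43,24,0,-1]]]'| grep -E 'ee_pos|ft'
python3 - <<'E'
from h import *; from bench import r
c=r.camera('side'); u,v=250,195
for ce,st in brass(c):
    if 200<ce[0]<300 and 150<ce[1]<250: print(ce.round(1),st)
cv2.imwrite('pics/a6.png',cv2.resize(cv2.cvtColor(c['image'],cv2.COLOR_RGB2BGR)[v-50:v+50,u-50:u+50],(600,600),interpolation=cv2.INTER_CUBIC))
E
```

```text
ee_pos: [0.5577, -0.0127, 0.0511]
ft_force: [0.3, -0.5, -0.2]
[219.3 192.6] [212 184  16  18 213]
[270.6 197.3] [262 190  16  15 178]
[244.  211.7] [232 205  22  16 199]
[297.2 237.1] [290 223  14  25 234]
```

View pics/a6.png

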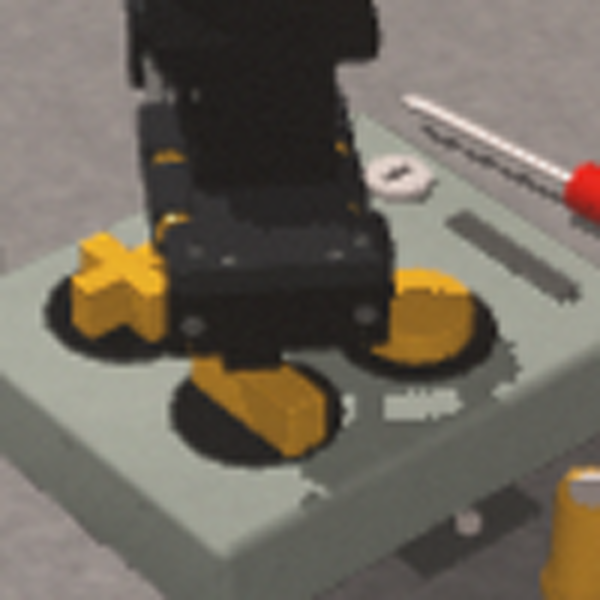

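The tip is at crop (250,365), centred on the bar just above it. The cross is untouched. Press.

```bash
(python3 -m crank '[[[0,0,2,0,-1],[0,0,4,0,-1],[0,0,6,0,-1],[0,0,8,0,-1],[0,0,8,0,-1]]]'; python3 -m crank '[[[0,0,2,0,-1],[0,0,4,0,-1],[0,0,4,0,-1]]]';python3 -m crank '[[[0,0,1,0,-1],[0,0,2,0,-1],[0,0,2,0,-1],[0,0,2,0,-1]]]') | grep -E 'ee_pos|ft'
```

```text
ee_pos: [0.5581, -0.0126, 0.0441]
ft_force: [1.5, -0.4, 0.7]
ee_pos: [0.5581, -0.0125, 0.04]
ft_force: [1.0, -0.7, 1.9]
ee_pos: [0.5582, -0.0125, 0.0385]
ft_force: [-0.6, -0.0, 7.4]
```

```bash
(python3 -m crank '[[[0,0,1,0,-1],[0,0,2,0,-1],[0,0,2,0,-1],[0,0,2,0,-1]]]';python3 -m crank '[[[0,0,-10,0,-1],[0,0,-40,0,-1],[0,0,-40,0,-1],[0,0,-40,0,-1]]]') | grep -E 'ee_pos|ft'
python3 - <<'E'
from h import *
print(rows((.6228,.0802,.0515)).round(1))
E
```

```text
ee_pos: [0.5582, -0.0126, 0.0367]
ft_force: [-2.0, 1.4, 10.6]
ee_pos: [0.5579, -0.0125, 0.0763]
ft_force: [-0.1, -0.6, -0.7]
[-23.8 110.6  24.8]
```

```bash
python3 -m crank '[[[-8,37,0,0,-1],[-16,74,0,0,-1],[-24,111,0,0,-1],[-24,111,0,0,-1],[-24,111,0,0,-1],[-24,111,12,0,-1],[-24,111,24,0,-1],[-24,111,24,0,-1],[-24,111,24,0,-1]]]'| grep -E 'ee_pos|ft'
python3 - <<'E'
from h import *; from bench import r
c=r.camera('side'); u,v=250,195
for ce,st in brass(c):
    if 200<ce[0]<300 and 150<ce[1]<250: print(ce.round(1),st)
cv2.imwrite('pics/a7.png',cv2.resize(cv2.cvtColor(c['image'],cv2.COLOR_RGB2BGR)[v-50:v+50,u-50:u+50],(600,600),interpolation=cv2.INTER_CUBIC))
E
```

```text
ee_pos: [0.6225, 0.0797, 0.0515]
ft_force: [0.4, -0.2, 1.0]
[246.5 181.4] [243 178   8   8  62]
[220.6 192.4] [212 184  18  18 252]
[268.7 197. ] [260 190  18  15 234]
[242.7 210.8] [232 202  22  19 215]
[297. 237.] [290 223  14  25 240]
```

View pics/a7.png

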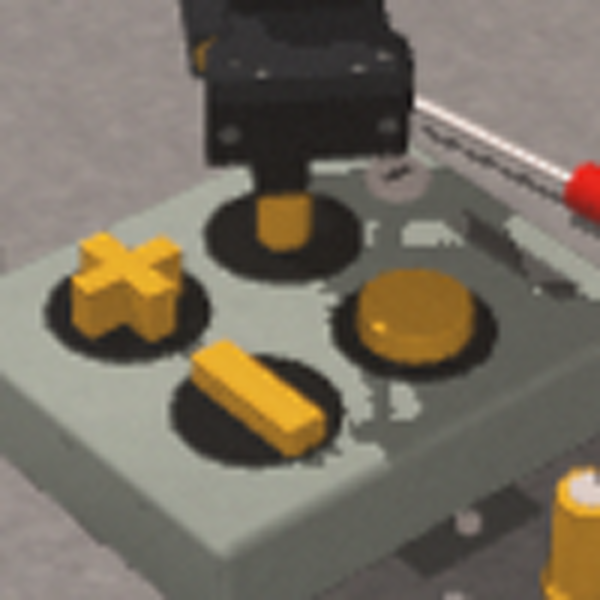

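The large round and the bar are down and the cross is out. The tip sits over the small round at crop (282,190). Press it the same way.

```bash
(python3 -m crank '[[[0,0,2,0,-1],[0,0,4,0,-1],[0,0,6,0,-1],[0,0,8,0,-1],[0,0,8,0,-1]]]'; python3 -m crank '[[[0,0,2,0,-1],[0,0,4,0,-1],[0,0,4,0,-1]]]';python3 -m crank '[[[0,0,1,0,-1],[0,0,2,0,-1],[0,0,2,0,-1],[0,0,2,0,-1]]]') | grep -E 'ee_pos|ft'
```

```text
ee_pos: [0.6233, 0.0804, 0.0441]
ft_force: [0.0, -0.4, 1.6]
ee_pos: [0.6233, 0.0804, 0.04]
ft_force: [0.6, -0.1, 2.7]
ee_pos: [0.6234, 0.0804, 0.0385]
ft_force: [-2.0, -0.3, 7.9]
```

```bash
(python3 -m crank '[[[0,0,1,0,-1],[0,0,2,0,-1],[0,0,2,0,-1],[0,0,2,0,-1]]]';python3 -m crank '[[[0,0,-10,0,-1],[0,0,-50,0,-1],[0,0,-90,0,-1],[0,0,-120,0,-1],[0,0,-120,0,-1],[0,0,-120,0,-1]]]') | grep -E 'time|ee_pos|ft'
python3 - <<'E'
from h import *; from bench import r
c=r.camera('side'); u,v=250,195
for ce,st in brass(c):
    if 200<ce[0]<300 and 150<ce[1]<250: print(ce.round(1),st)
cv2.imwrite('pics/a8.png',cv2.resize(cv2.cvtColor(c['image'],cv2.COLOR_RGB2BGR)[v-70:v+70,u-90:u+90],(720,560),interpolation=cv2.INTER_CUBIC))
E
```

```text
time: 13.2
ee_pos: [0.6234, 0.0804, 0.0368]
ft_force: [-2.7, 0.0, 10.4]
time: 13.8
ee_pos: [0.623, 0.0805, 0.1561]
ft_force: [-1.0, -0.7, -0.6]
[246.7 181.1] [243 177   9   9  69]
[220.6 192.4] [212 184  18  18 253]
[268.5 197.1] [259 190  19  15 238]
[242.7 210.8] [232 202  22  19 215]
[297.  237.3] [290 223  14  25 238]
```

View pics/a8.png

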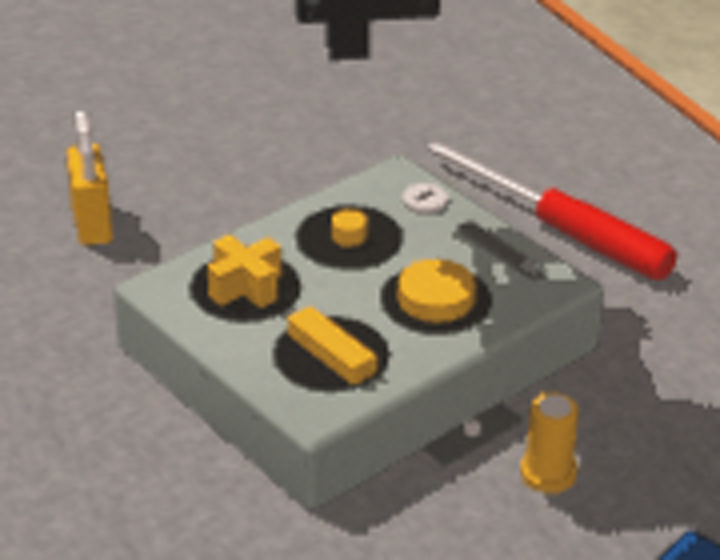

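The small round, large round and bar are all down, the cross (crop 245,270) is still out, and the padlock and lock core stand undisturbed. The arm is clear, so I hand in.

```bash
python3 -c "
from bench import r
print(r.close_job())"
```

```text
the job is handed in; nothing more can be done
None
```

I pressed the large round button, then the long bar, then the small round button; the last picture shows all three down, the cross still out and the padlock, lock core and screwdriver unmoved (the phone was mostly out of frame), and I handed the job in at about 14 s with the arm clear.

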